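# Run a circuit board test with the two-button start box

### The arm

A 7-joint arm with a two-finger parallel gripper is mounted at the origin on the work surface. World frame = base frame: x ahead of the robot, y to its left, z up, the work surface at z = 0. Lengths are in m, angles in rad, forces in N, time in s.
With the tool pointing down it reaches from about 0.425 to 0.8 m from the base axis. Payload 8.3 kg.
Tool frame: the origin (TCP) lies midway between the tips of the shut fingers; the grasp point (between the pads) lies 19 mm behind it (pinch_z is the z of the grasp point in the tool frame, in m); z points along the fingers, y is the direction in which the jaws open and shut (so a half turn about z gives the same grasp; the last joint's range is limited). The gripper opens to 85 mm and grips with 20 to 120 N. Pads are 22 mm wide; open, the fingers measure 114 mm over their backs; the gripper's body (76 mm by 85 mm) begins 54 mm behind the grasp point. The pads swing forward as they close: fully open they stand 13 mm farther back than shut.
Start: joints at [1.067, 0.383, 0.016, 1.37, -0.006, 1.388, -0.046], TCP at [0.267, -0.565, 0.231] pointing down, gripper open.
Joint ranges: [-2.95, 2.95], [-0.25, 2.06], [-1.52, 1.56], [0.18, 2.33], [-1.44, 4.58], [0.02, 2.06], [-3.01, 3.01]. Speed limits (rad/s): [2.39, 2.39, 3.01, 3.01, 3.14, 3.14, 3.14].

### API

Orientations are given as a unit quaternion [x, y, z, w].
In Python, from rig import get_state, read_camera, close_job, pinch_z gives the robot as it stands.
- The arm moves only by the shell command python3 -m pendant 'ROWS' [OPENING] [FORCE]. ROWS is JSON, one flat list of numbers, 4 for each row, row after row: the shift along the tool's x, y, z in m, then the turn about the tool's z in rad. In form: [x, y, z, spin, x, y, z, spin, ...]. A call has 1 to 10 rows; each row shifts and turns the pose as measured when the row begins, along the tool's axes as they then stand; what a row does not reach is not made up. A row lasts 1/10 s, in which the tool goes at most 50 mm and 8.59 degrees, less where a joint would pass 70% of its speed; a pose out of reach is approached as far as the arm can. A call with a gripper value outside its range is refused whole. OPENING is the opening, from 0 (shut) to 1 (fully open), set as the call begins (- or left out, the last holds). The fingers move at their own pace and stop on an object; FORCE is the grip in N (left out, the last holds). Time passes only in rows, so rows that do not move let the fingers close. It gives the time, the measured TCP pose, the force and the opening at its end, in the units of the state.
- get_state(): the state, without advancing time (a new reading comes with each control period).
- read_camera(name): name is "scene" or "top"; returns a dict with "img" (420x560x3 uint8, blue, green, red), "range_z" (420x560 float32, m along the optical axis (not along the pixel's ray), 0 where there is no reading), "fx", "fy", "cx", "cy" (pixels), "origin" and "attitude" of the camera in the world. Camera axes: x right, y up, looking along -z (the intrinsics and any distortion apply to the point x, -y, -z); pixel columns grow to the right and rows downward; lengths in m; the calibration is good to about 2 mm. A picture is of the moment at which its call begins.
- close_job(): hands the job in, once; it reports no verdict.
The state is a dict: "t": time; "q": joint angles; "joint_vel": joint speeds; "joint_torque": joint torques, N m; "tcp_pos": TCP position; "orientation": TCP orientation; "contact_force": force on the tool from outside, world axes, zero at the start; "moment": the same for the moment, N m; "finger_gap": finger opening in m.
Only numpy, scipy, OpenCV 4.12 (cv2) and the standard library are available. Lean on these libraries where they do the work, as an engineer would, in place of code of your own. Each camera call takes 0.05 s, during which the arm holds its last target. There are 200 camera calls.

### The job

With the gripper's fingers, push the sliding board nest of the test fixture fully home under the probe head. Then press the two buttons of the loose start box together, one fingertip on each, hold both fully down for three seconds, and let go of both. Never press one button alone, do not lift, tip or shift the start box, and leave everything else on the bench alone.

Things in the scene. Friction and masses are not known exactly. Their poses are not given: they have to be found in the camera images.
- fixture: bolted-down board test fixture: base plate 245 (its x) x 160 mm, 12 mm thick, two guides 16 mm wide to 42 mm high, grey probe head bridging them (top at 110 mm, front face 65 mm to +x of the origin). Origin: on the table below the middle of the nest's front face when home; the plate reaches from x -90 to +155 mm. x points the way the nest is pushed home, roughly away from the robot; z up
- nest_front (a point): middle, 32 mm above the table, of the flat front face of the sliding nest: a grey block 110 mm long, 112 mm wide, from 14 to 50 mm above the table, a green circuit board let into its top. The face looks to the fixture's -x and is pushed to +x; home, it is flush with the front ends of the two guides. Axes as the fixture's
- nest (a joint): how far the nest is pushed in: 0 fully out, 0.080 m fully home (hard stop). It slides with about 2 N of friction plus 8 N per m/s and stays where it is left
- start_box: loose grey start box, 0.7 to 1 kg on rubber feet, 68 mm (its x) x 130 mm (its y) x 45 mm high, with two round black buttons on top. Origin under its centre, z up
- button_left_top (a point): centre of the top of the start box's button at its +y end: a black flat round cap 27 mm across, 60 mm above the table when up, 62 mm from the other button's centre. It goes straight down with the press
- button_right_top (a point): the same of the button at the box's -y end
- button_left (a joint): how far the +y button is down: 0 up, 0.008 m fully down (cap top then 52 mm above the table, 7 mm over the box). Spring: 1.2 N starts it, 4 N holds it fully down; it springs back when released
- button_right (a joint): the same of the -y button
- counter: bystander: loose one-button tally counter, 40 x 40 x 26 mm block with one small round cap (to 34 mm high); origin under its centre; not the start box
- heatsink: bystander: loose finned aluminium block 50 x 36 x 22 mm; origin under its centre
- flux: bystander: small closed bottle, 38 mm across, 85 mm tall; origin under its centre
- spool: bystander: metal spool on end, 54 mm across, 40 mm tall; origin under its centre
- jar: bystander: small amber jar with black cap, 48 mm across, 50 mm tall; origin under its centre
- driver: bystander: screwdriver lying flat, about 200 mm long along its x axis
- tray: bystander: open parts tray 100 x 70 x 22 mm; origin under its centre
Not all that is in view belongs to the job. What is shaped like the start_box but blue or pink is not meant.

How it is judged:
On the way, in this order (a step that is already met when the one before it is completed fails the run):
1. the nest is home, with both buttons still up (value of joint nest above 0.076 m and value of joint each of button_left, button_right below 0.002 m), for 0.1 s.
2. both buttons are held down together by the fingers for 2.5 s without a break, with the nest home (value of joint nest above 0.076 m and value of joint each of button_left, button_right above 0.006 m and contact force between the fingers and start_box above 2 N), for 2.5 s.
At the end, for the whole second after the job is handed in: the nest is home (within 4 mm), both buttons have been held at least 6 mm down together for 2.5 s and are up again (within 1 mm), and the start box stands flat on the table within 20 mm of where it was (value of joint nest above 0.076 m and value of joint each of button_left, button_right below 0.001 m and height (world z) of start_box below 0.004 m and angle between start_box's own z axis and vertical below 0.05 rad and distance of start_box from where it was at the start of the episode below 0.02 m and linear speed of start_box below 0.02 m/s); the robot touches nothing.
It fails at once if one button is pressed (over 5 mm) while the other is up (under 1 mm) ((value of joint button_left above 0.005 m and value of joint button_right below 0.001 m) or (value of joint button_right above 0.005 m and value of joint button_left below 0.001 m)).
It fails at once if a button is pressed (over 4 mm) before the nest is home (value of joint nest below 0.07 m and value of joint any of button_left, button_right above 0.004 m).
It fails at once if the start box is lifted (10 mm), tipped (0.15 rad) or shifted (25 mm) (height (world z) of start_box above 0.01 m or angle between start_box's own z axis and vertical above 0.15 rad or distance of start_box from where it was at the start of the episode above 0.025 m).
It fails at once if a bystander is moved by more than 20 mm or tipped over (distance of any of counter, heatsink, flux, spool, jar, driver, tray from where it was at the start of the episode above 0.02 m or angle between any of counter, heatsink, flux, spool, jar, tray's own z axis and vertical above 0.5 rad).
It also fails if it takes over 56 s, if anything falls off the work surface, if the arm or the gripper's body presses on something with over 40 N, if the wrist force passes 120 N, or if a joint passes its speed limit or range.

## Working session

There is one attempt and no reset: what is moved stays moved. The work goes in short steps, Python scripts to look and compute and a shell command to move; the robot and the scene stay as the last step left them, time stands still between calls to the robot, and variables do not carry over. Pictures are saved under pics/ and viewed, about 8 in all and at most 12, crops included, and the job is handed in when it is done.

```bash
ls; mkdir -p pics; cat > h.py <<'E'
import numpy as np, cv2, pickle
from rig import get_state, read_camera, pinch_z
from scipy.spatial.transform import Rotation as R
def att(c):
    a=np.array(c["attitude"],float)
    return a if a.shape==(3,3) else R.from_quat(a).as_matrix()
def pt(c,u,v,z=None):
    """world point of pixel; by depth, or on the plane of height z"""
    d=att(c)@np.array([(u-c["cx"])/c["fx"],-(v-c["cy"])/c["fy"],-1.])
    o=np.array(c["origin"])
    s=c["range_z"][int(round(v)),int(round(u))] if z is None else (z-o[2])/d[2]
    return o+s*d
def snap(n,f):
    c=read_camera(n); pickle.dump(c,open(f"pics/{f}.pkl","wb")); cv2.imwrite(f"pics/{f}.png",c["img"]); return c
def load(f): return pickle.load(open(f"pics/{f}.pkl","rb"))
E
python3 - <<'E'
from h import *
for n in("top","scene"):
    c=snap(n,n+"0"); print({k:v for k,v in c.items() if k not in("img","range_z")})
print(get_state(),pinch_z)
E
```

```text
pics
{'fx': 462.30755335846544, 'fy': 462.30755335846544, 'cx': 276.751593304558, 'cy': 207.07677614436125, 'origin': array([ 0.40961509, -0.01849301,  1.3071611 ]), 'attitude': array([-0.02397015,  0.04488526,  0.71221   , -0.70011975])}
{'fx': 543.91153488236, 'fy': 543.91153488236, 'cx': 283.03734939085166, 'cy': 210.06866675044816, 'origin': array([1.17068678, 0.60902037, 1.1568628 ]), 'attitude': array([0.12781696, 0.31902163, 0.8649987 , 0.36560262])}
{'t': 0.1, 'q': array([ 1.06710796,  0.38417133,  0.01636004,  1.3710194 , -0.00631936,
        1.38821509, -0.04653285]), 'joint_vel': array([-1.11499064e-04,  1.22961488e-04, -6.21678226e-05, -2.00588888e-03,
       -6.26537685e-04, -3.97579800e-04, -3.99776176e-04]), 'joint_torque': array([ 4.71972176e-03, -6.29125142e+01,  8.48305821e-01, -3.72754848e+01,
        1.67824124e-02,  1.04007256e-02,  6.43196472e-05]), 'tcp_pos': array([ 0.26651568, -0.56483213,  0.23038143]), 'orientation': array([ 9.75806476e-01,  2.18634268e-01, -1.93521229e-04, -8.61024257e-04]), 'contact_force': array([ 0.5286904 , -0.58050945, -0.32358482]), 'moment': array([-0.0061742 , -0.04097004, -0.02720653]), 'finger_gap': 0.08579281126524925} -0.0187
```

View pics/top0.png

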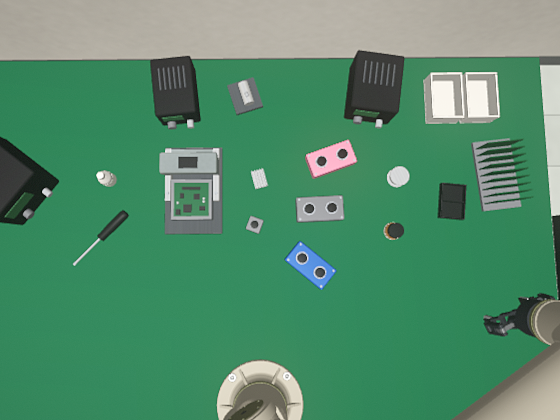

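View pics/scene0.png

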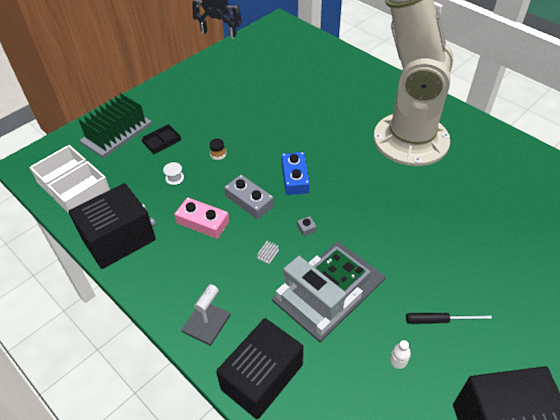

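Top view: the base is at (260,400), with x up and y to the left. Three boxes have the start box's shape: grey (320,208), pink (331,158) and blue (311,265). The grey one fits the description. The fixture is at (190,190), and its nest front edge is near row 220. I'll confirm in an enlarged crop.

```bash
python3 - <<'E'
from h import *
c=load("top0"); im=c["img"]
a=cv2.resize(im[140:245,150:225],None,fx=5.5,fy=5.5,interpolation=cv2.INTER_CUBIC)
b=cv2.resize(im[180:240,285:355],None,fx=5.5,fy=5.5,interpolation=cv2.INTER_CUBIC)
o=np.zeros((a.shape[0],a.shape[1]+b.shape[1],3),np.uint8); o[:,:a.shape[1]]=a; o[:b.shape[0],a.shape[1]:]=b
print(a.shape,o.shape); cv2.imwrite("pics/crop1.png",o)
E
```

```text
(578, 412, 3) (578, 797, 3)
```

View pics/crop1.png

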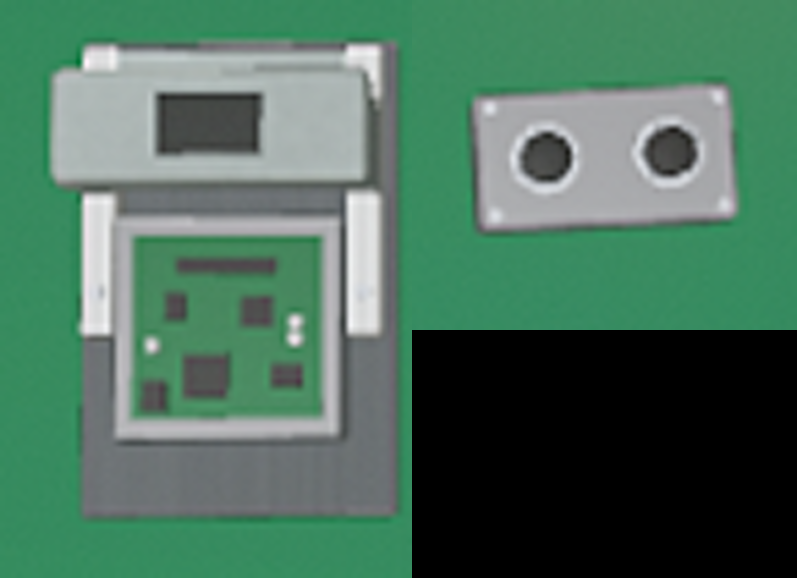

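The crop shows the grey box with two black caps, at crop (546,157) and (669,152). The nest is out, with its front edge at crop row 438 between columns 115 and 341, and the guide ends are at row 335. Next I compute positions and check them against the given sizes.

```bash
python3 - <<'E'
from h import *
c=load("top0"); np.set_printoptions(precision=4,suppress=True)
def A(x,y): return (x+.5)/5.5-.5+150,(y+.5)/5.5-.5+140
def B(x,y): return (x-412+.5)/5.5-.5+285,(y+.5)/5.5-.5+180
fl,fr,bl,br=[pt(c,*A(*p),z=.05) for p in((115,438),(341,438),(115,217),(341,217))]
gl,gr=[pt(c,*A(*p),z=.042) for p in((97,335),(364,335))]
pl,pr,tl=[pt(c,*A(*p),z=.012) for p in((81,516),(397,516),(397,43))]
L,Rr=[pt(c,*B(*p),z=.06) for p in((546,157),(669,152))]
corn=[pt(c,*B(*p),z=.045) for p in((475,97),(728,87),(736,215),(482,229))]
print("nest",fl,fr,bl,br,"w",np.linalg.norm(fl-fr),"len",np.linalg.norm(fl-bl))
print("guides",gl,gr,np.linalg.norm(gl-gr),"travel",((gl+gr)/2-(fl+fr)/2))
print("plate",pl,pr,tl,np.linalg.norm(pl-pr),np.linalg.norm(pr-tl))
print("btn",L,Rr,np.linalg.norm(L-Rr),"mid",(L+Rr)/2,"corn mid",np.mean(corn,0))
for n,v in(("nestdir",(fl+fr)/2),):
    pass
print("yaws: nest front",np.arctan2(*(-(fl-fr)[:2]*[1,-1])[[0,1]]), "nest side",np.arctan2(*(bl+br-fl-fr)[[1,0]]),"plate side",np.arctan2(*(tl-pr)[[1,0]]),"btn",np.arctan2(*(L-Rr)[[1,0]])-np.pi/2)
# depth checks
for n,q in(("L",B(546,157)),("R",B(669,152)),("box",B(607,155)),("nestF",A(228,430)),("nestmid",A(228,300))): print(n,pt(c,*q))
# scene-camera check of buttons
s=load("scene0")
def proj(c,p):
    q=att(c).T@(p-np.array(c["origin"])); return c["cx"]-c["fx"]*q[0]/q[2], c["cy"]+c["fy"]*q[1]/q[2]
print("scene px",proj(s,L),proj(s,Rr),proj(s,fl),proj(s,fr))
g=cv2.resize(s["img"][165:225,215:315],None,fx=4,fy=4,interpolation=cv2.INTER_CUBIC)
h=cv2.resize(s["img"][230:340,265:395],None,fx=4,fy=4,interpolation=cv2.INTER_CUBIC)
# dark-cap centroids in both cameras
for nm,cc,ps in(("top",c,(L,Rr)),("scene",s,(L,Rr))):
    for p in ps:
        u,v=map(int,map(round,proj(cc,p))); w=cc["img"][v-9:v+10,u-9:u+10].max(2)<75
        yy,xx=np.nonzero(w); uu,vv=u-9+xx.mean(),v-9+yy.mean(); print(nm,w.sum(),uu,vv,pt(cc,uu,vv,z=.06))
T=R.from_quat(get_state()["orientation"]).as_matrix(); print(T)
E
```

```text
nest [0.5036 0.2316 0.05  ] [0.5018 0.1207 0.05  ] [0.6137 0.232  0.05  ] [0.6121 0.1202 0.05  ] w 0.11089236293440206 len 0.11002504074033571
guides [0.5558 0.2423 0.042 ] [0.5537 0.1099 0.042 ] 0.13237024647263085 travel [ 0.052  -0.0001 -0.008 ]
plate [0.4672 0.2561 0.012 ] [0.4645 0.0968 0.012 ] [0.7087 0.0951 0.012 ] 0.15930662591266542 0.24425821100559592
btn [ 0.5269 -0.144   0.06  ] [ 0.5285 -0.2051  0.06  ] 0.06107166075701451 mid [ 0.5277 -0.1745  0.06  ] corn mid [ 0.528  -0.1753  0.045 ]
yaws: nest front -0.016470563643740516 nest side -0.0005423911574620619 plate side -0.006959607506063522 btn 0.024921276536376658
L [ 0.5266 -0.1437  0.0637]
R [ 0.5285 -0.2051  0.06  ]
box [ 0.5284 -0.1755  0.0499]
nestF [0.5067 0.1763 0.0498]
nestmid [0.5709 0.1758 0.0529]
scene px (np.float64(255.84517528076904), np.float64(193.39441532365402)) (np.float64(240.1753370554123), np.float64(182.30880677471103)) (np.float64(369.8321514490839), np.float64(270.6284013526415)) (np.float64(335.71365251318787), np.float64(244.7135018135819))
top 43 309.6744186046512 207.62790697674419 [ 0.5283 -0.146   0.06  ]
top 52 331.6730769230769 206.8653846153846 [ 0.5294 -0.2061  0.06  ]
scene 68 255.9558823529412 194.8235294117647 [ 0.5303 -0.14    0.06  ]
scene 63 240.0793650793651 183.57142857142858 [ 0.5319 -0.2018  0.06  ]
[[ 0.9044  0.4267 -0.0008]
 [ 0.4267 -0.9044  0.0016]
 [-0.     -0.0018 -1.    ]]
```

The sizes check out: the nest measures 111 × 110 mm, the plate 159 × 244 mm and the button spacing 61 mm. The home face is at x≈0.555, y≈0.176, and the nest face is now at x≈0.503 with yaw≈0, so about 52 mm of travel remains. The buttons' midpoint is (0.529,-0.175), with yaw about 0.025. I'll shut the fingers, align the tool with the world axes, and move at height to a point in front of the nest.

```bash
python3 -m pendant '[0,0,0,0.147,0,0,0,0.147,0,0,0,0.147,0.05,0,0,0,0.05,0,0,0,0.05,0,0,0,0.05,0,0,0,0,-0.05,0,0,0,-0.05,0,0]' 0 40
```

```text
t: 1.0
tcp_pos: [0.4713, -0.476, 0.2067]
orientation: [1.0, -0.016, -0.012, -0.008]
contact_force: [0.4, -0.3, 2.0]
finger_gap: -0.0001
```

```bash
python3 -m pendant '[0,-0.05,0,0,0,-0.05,-0.005,0,0,-0.05,-0.005,0,0,-0.05,-0.005,0,0,-0.05,0,0,0,-0.05,0,0,0,-0.05,0,0,0,-0.05,0,0,0,-0.05,0,0,0,-0.05,0,0]'
```

```text
t: 2.0
tcp_pos: [0.4828, 0.0247, 0.2226]
orientation: [1.0, -0.015, -0.018, -0.012]
contact_force: [1.3, 0.5, 0.4]
finger_gap: 0.0001
```

```bash
python3 -m pendant '[-0.01,-0.05,0,-0.02,-0.005,-0.05,0,0,0,-0.03,0,0,0,-0.015,0,0,0,0,0,0,0,0,0,0]'; python3 -c "
from h import *
np.set_printoptions(precision=4,suppress=True)
s=get_state();print(s['tcp_pos'],R.from_quat(s['orientation']).as_matrix())"
```

```text
t: 2.6
tcp_pos: [0.4659, 0.1789, 0.2254]
orientation: [1.0, 0.002, -0.02, -0.013]
contact_force: [0.3, -0.9, 0.3]
finger_gap: 0.0
[0.4659 0.1789 0.2254] [[ 0.9992  0.004  -0.0398]
 [ 0.0051 -0.9997  0.0257]
 [-0.0397 -0.0258 -0.9989]]
```

```bash
python3 -m pendant '[0,0,0.03,0,0,0,0.03,0,0,0,0.03,0,0,0,0.03,0,0,0,0.02,0,0,0,0,0]'; python3 -c "
from h import *
np.set_printoptions(precision=4,suppress=True)
s=get_state();print(s['tcp_pos'],R.from_quat(s['orientation']).as_matrix())"
```

```text
t: 3.2
tcp_pos: [0.4633, 0.1716, 0.081]
orientation: [1.0, -0.005, -0.019, -0.011]
contact_force: [-0.0, 0.3, 0.5]
finger_gap: 0.0001
[0.4633 0.1716 0.081 ] [[ 0.9993 -0.0102 -0.0371]
 [-0.0093 -0.9997  0.0223]
 [-0.0373 -0.022  -0.9991]]
```

```bash
python3 -m pendant '[0.002,-0.002,0.02,0,0.002,-0.002,0.02,0,0,0,0.006,0,0,0,0,0]'; python3 - <<'E'
from h import *
print(get_state()["tcp_pos"])
c=snap("scene","s1"); cv2.imwrite("pics/s1c.png",cv2.resize(c["img"][200:350,250:450],None,fx=3.5,fy=3.5,interpolation=cv2.INTER_CUBIC))
E
```

```text
t: 3.6
tcp_pos: [0.4692, 0.1718, 0.0372]
orientation: [1.0, -0.009, -0.017, -0.01]
contact_force: [-0.0, -0.1, 0.2]
finger_gap: -0.0001
[0.46916584 0.17180542 0.0371625 ]
```

View pics/s1c.png

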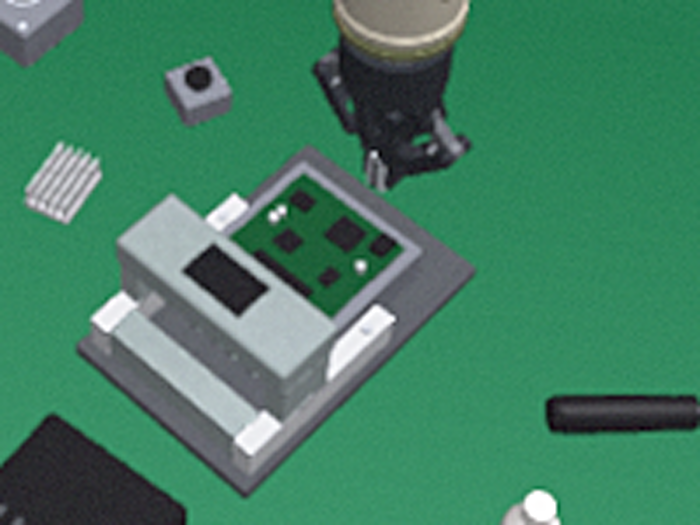

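The shut fingers stand clear in front of the nest face, at crop (375,175). I'll push now.

```bash
python3 -m pendant '[0.01,0,0,0,0.01,0,0.001,0,0.01,0,0,0,0.01,0,0,0,0.01,0,0,0,0.01,0,0,0]'
```

```text
t: 4.25
tcp_pos: [0.535, 0.1711, 0.0382]
orientation: [1.0, -0.009, -0.015, -0.011]
contact_force: [-2.5, 1.2, 3.4]
finger_gap: 0.0002
```

```bash
python3 -m pendant '[0.004,0,0.001,0,0.004,0,0,0,0.004,0,0,0,0.004,0,0,0]'
```

```text
t: 4.65
tcp_pos: [0.5437, 0.1715, 0.0354]
orientation: [1.0, -0.007, -0.024, -0.009]
contact_force: [-18.9, -1.8, 14.3]
finger_gap: 0.0001
```

The push met the hard stop: 19 N at x=0.544, as predicted. I'll hold briefly, back off and rise.

```bash
python3 -m pendant '[0.003,0,0,0,0.002,0,0,0,-0.01,0,0,0,-0.02,0,0,0,-0.02,0,-0.01,0,0,0,-0.03,0,0,0,-0.04,0,0,0,-0.04,0,0,0,-0.02,0,0,0,0,0]'; python3 - <<'E'
from h import *
np.set_printoptions(precision=4,suppress=True)
s=get_state();print(s['tcp_pos'],s['contact_force'],R.from_quat(s['orientation']).as_matrix())
c=snap("scene","s2"); t=snap("top","t2")
a=cv2.resize(c["img"][200:350,250:450],None,fx=2,fy=2,interpolation=cv2.INTER_CUBIC)
b=cv2.resize(t["img"][140:245,150:225],None,fx=5,fy=5,interpolation=cv2.INTER_CUBIC)
o=np.zeros((b.shape[0],a.shape[1]+b.shape[1],3),np.uint8); o[:a.shape[0],:a.shape[1]]=a; o[:,a.shape[1]:]=b
cv2.imwrite("pics/c2.png",o); print(o.shape)
E
```

```text
t: 5.65
tcp_pos: [0.4983, 0.1693, 0.1811]
orientation: [1.0, -0.006, -0.028, -0.007]
contact_force: [-0.7, 0.0, 0.8]
finger_gap: 0.0001
[0.4983 0.1693 0.1811] [-0.6969  0.009   0.8414] [[ 0.9983 -0.0122 -0.0567]
 [-0.0114 -0.9998  0.0151]
 [-0.0569 -0.0144 -0.9983]]
(525, 775, 3)
```

View pics/c2.png

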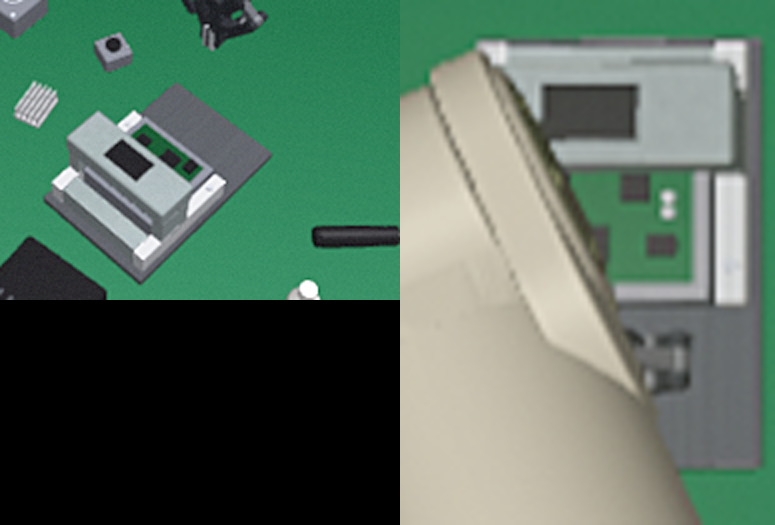

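The nest front edge (row 302) is flush with the guide end (row 303), so it is home. Now to the start box, with the fingers set to about a 48 mm gap.

```bash
python3 -m pendant '[0,0.03,0,0,0,0.04,0,0,0,0.04,0,0,0.003,0.04,0,0,0.003,0.04,0,0,0.003,0.04,0,0,0.003,0.04,0,0,0.003,0.03,0,0,0,0.02,0,0,0,0,0,0]' 0.565; python3 -c "
from h import *
np.set_printoptions(precision=4,suppress=True)
s=get_state();print(s['tcp_pos'],R.from_quat(s['orientation']).as_matrix(),s['finger_gap'])"
```

```text
t: 6.75
tcp_pos: [0.4986, -0.1623, 0.1541]
orientation: [0.999, -0.004, -0.043, -0.008]
contact_force: [0.1, -0.1, 0.1]
finger_gap: 0.0483
[ 0.4986 -0.1623  0.1541] [[ 0.9963 -0.0083 -0.0851]
 [-0.007  -0.9999  0.0155]
 [-0.0853 -0.0149 -0.9962]] 0.048291660937444456
```

```bash
python3 -m pendant '[0.008,0.004,0,-0.015,0.008,0.004,0,-0.015,0.008,0.003,0,0,0.004,0,0,0,0.003,0,0,0,0,0,0,0]'; python3 -c "
from h import *
np.set_printoptions(precision=4,suppress=True)
s=get_state();print(s['tcp_pos'],R.from_quat(s['orientation']).as_matrix(),s['finger_gap'])"
```

```text
t: 7.35
tcp_pos: [0.532, -0.1684, 0.1474]
orientation: [0.999, 0.016, -0.045, -0.01]
contact_force: [0.5, -1.3, 0.2]
finger_gap: 0.0478
[ 0.532  -0.1684  0.1474] [[ 0.9955  0.0303 -0.0895]
 [ 0.032  -0.9993  0.0186]
 [-0.0889 -0.0214 -0.9958]] 0.047826796270897656
```

```bash
python3 -m pendant '[0,0.003,0.02,0,0,0.002,0.02,0,0,0.002,0.02,0,0,0.001,0.008,0,0,0,0,0]'; python3 - <<'E'
from h import *
np.set_printoptions(precision=4,suppress=True)
s=get_state();print(s['tcp_pos'],R.from_quat(s['orientation']).as_matrix(),s['contact_force'])
c=snap("scene","s3"); t=snap("top","t3")
a=cv2.resize(c["img"][130:230,200:300],None,fx=5,fy=5,interpolation=cv2.INTER_CUBIC)
b=cv2.resize(t["img"][170:250,270:370],None,fx=2.9,fy=2.9,interpolation=cv2.INTER_CUBIC)
o=np.zeros((500,800,3),np.uint8); o[:,:500]=a; o[:b.shape[0],500:500+b.shape[1]]=b
cv2.imwrite("pics/c3.png",o)
E
```

```text
t: 7.85
tcp_pos: [0.5276, -0.1734, 0.0794]
orientation: [0.999, 0.017, -0.043, -0.01]
contact_force: [-0.9, -0.5, 0.8]
finger_gap: 0.0482
[ 0.5276 -0.1734  0.0794] [[ 0.9957  0.0335 -0.0858]
 [ 0.0351 -0.9992  0.0178]
 [-0.0852 -0.0208 -0.9962]] [-0.8732 -0.4842  0.8177]
```

View pics/c3.png

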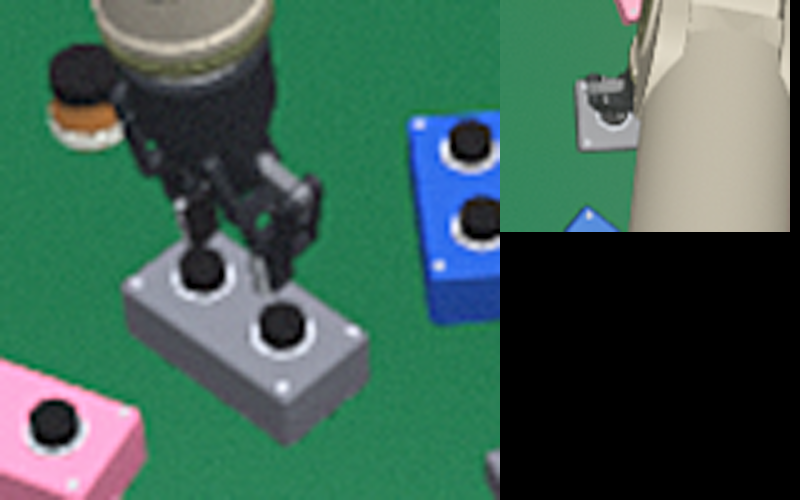

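```bash
python3 - <<'E'
from h import *
np.set_printoptions(precision=4,suppress=True)
c=load("s3")
for n,x,y in(("L tip",280,288),("R tip",200,246)):
    u,v=x/5-.4+200,y/5-.4+130
    print(n,[pt(c,u,v,z=z) for z in(.08,.085,.09)],pt(c,u,v))
E
```

```text
L tip [array([ 0.5236, -0.147 ,  0.08  ]), array([ 0.5267, -0.1435,  0.085 ]), array([ 0.5297, -0.1399,  0.09  ])] [ 0.5347 -0.134   0.0985]
R tip [array([ 0.5324, -0.201 ,  0.08  ]), array([ 0.5353, -0.1973,  0.085 ]), array([ 0.5383, -0.1935,  0.09  ])] [ 0.5346 -0.1982  0.0837]
```

The fingertips sit over their caps: left about (0.526,-0.144) and right about (0.534,-0.199), each within 6 mm of centre on 27 mm caps. I'll descend onto both buttons while watching the force.

```bash
python3 -m pendant '[0,0,0.006,0,0,0,0.005,0,0,0,0.003,0,0,0,0,0]'; python3 -m pendant '[0.001,0,0.002,0,0,0,0.002,0,0,0,0,0]'
```

```text
t: 8.35
tcp_pos: [0.5292, -0.1733, 0.0684]
orientation: [0.999, 0.017, -0.04, -0.009]
contact_force: [0.0, 1.1, -0.8]
finger_gap: 0.048
t: 8.65
tcp_pos: [0.5302, -0.1733, 0.0642]
orientation: [0.999, 0.017, -0.039, -0.009]
contact_force: [-0.2, -0.5, -0.4]
finger_gap: 0.0484
```

```bash
python3 -m pendant '[0,0,0.003,0,0,0,0.003,0,0,0,0,0]'; python3 -m pendant '[0,0,0.003,0,0,0,0,0]'; python3 -m pendant '[0,0,0.003,0,0,0,0,0]'
```

```text
t: 8.95
tcp_pos: [0.53, -0.1732, 0.058]
orientation: [0.999, 0.017, -0.039, -0.009]
contact_force: [0.9, 0.8, 1.3]
finger_gap: 0.0483
t: 9.15
tcp_pos: [0.5301, -0.1733, 0.0554]
orientation: [0.999, 0.017, -0.038, -0.008]
contact_force: [-1.5, 0.8, 4.5]
finger_gap: 0.0484
t: 9.35
tcp_pos: [0.5302, -0.1733, 0.0529]
orientation: [0.999, 0.017, -0.038, -0.008]
contact_force: [-1.7, 1.2, 5.1]
finger_gap: 0.048
```

Both buttons are going down: 4.5 to 5.1 N is more than one spring alone would give. Continuing to the bottom.

```bash
python3 -m pendant '[0,0,0.003,0,0,0,0.003,0,0,0,0,0]'; python3 -m pendant '[0,0,0.003,0,0,0,0,0]'
```

```text
t: 9.65
tcp_pos: [0.5304, -0.1734, 0.0505]
orientation: [0.999, 0.017, -0.037, -0.008]
contact_force: [-3.2, 1.1, 7.0]
finger_gap: 0.0481
t: 9.85
tcp_pos: [0.5305, -0.1734, 0.0505]
orientation: [0.999, 0.017, -0.037, -0.007]
contact_force: [-4.0, 1.9, 7.1]
finger_gap: 0.0482
```

```bash
python3 -m pendant '[0,0,0.004,0,0,0,0.005,0,0,0,0.006,0]'; python3 -c "
from h import *
print(get_state()['moment'])"
```

```text
t: 10.15
tcp_pos: [0.5313, -0.1736, 0.0486]
orientation: [0.999, 0.017, -0.034, -0.005]
contact_force: [-25.2, 7.1, 65.4]
finger_gap: 0.0486
[ 1.30060447  6.28826342 -0.03946011]
```

65 N is stiffer than needed, though both buttons are at the stop. I'll ease off to a gentle hold.

```bash
python3 -m pendant '[0,0,0.001,0,0,0,0.001,0,0,0,0.001,0]'; python3 - <<'E'
from h import *
print(get_state()['moment'])
c=snap("scene","s4")
a=cv2.resize(c["img"][150:230,205:285],None,fx=7,fy=7,interpolation=cv2.INTER_CUBIC)
cv2.imwrite("pics/c4.png",a)
E
```

```text
t: 10.45
tcp_pos: [0.5312, -0.1736, 0.0512]
orientation: [0.999, 0.017, -0.033, -0.005]
contact_force: [-1.1, 0.2, 6.4]
finger_gap: 0.0484
[ 0.18282684  0.42554524 -0.04500952]
```

View pics/c4.png

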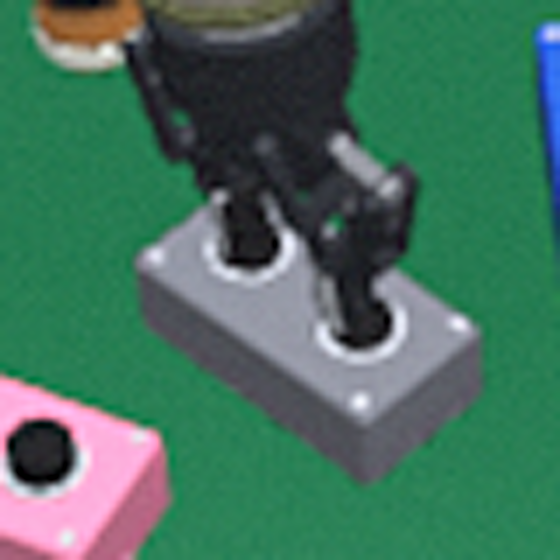

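Both tips are on their caps, at crop (245,240) and (355,320), and the box is flat. The arm rebounded to 0.0512, so I need a steady downward push of a bit more than 1 mm per row.

```bash
python3 -m pendant '[0,0,0.003,0,0,0,0.003,0,0,0,0.003,0]'
```

```text
t: 10.8
tcp_pos: [0.5315, -0.1737, 0.0491]
orientation: [0.999, 0.017, -0.032, -0.004]
contact_force: [-14.0, 4.4, 31.4]
finger_gap: 0.0481
```

```bash
python3 -m pendant '[0,0,0.003,0,0,0,0.003,0,0,0,0.003,0]'
```

```text
t: 11.1
tcp_pos: [0.5314, -0.1737, 0.0492]
orientation: [0.999, 0.017, -0.03, -0.002]
contact_force: [-12.1, 4.6, 28.1]
finger_gap: 0.0484
```

The hold is steady at about 30 N and the roll is nearly zero (0.005 rad, 0.3 mm across the buttons), so both are at the bottom. Hold on for over three seconds.

```bash
python3 -m pendant '[0,0,0.003,0,0,0,0.003,0,0,0,0.003,0,0,0,0.003,0,0,0,0.003,0,0,0,0.003,0,0,0,0.003,0,0,0,0.003,0]'; python3 -c "
from h import *
s=get_state();print(s['moment'],R.from_quat(s['orientation']).as_matrix())"
```

```text
t: 11.9
tcp_pos: [0.5315, -0.1737, 0.0492]
orientation: [1.0, 0.017, -0.026, 0.001]
contact_force: [-11.6, 3.1, 29.2]
finger_gap: 0.0481
[ 0.75861796  2.78026437 -0.00613155] [[ 9.98011630e-01  3.43954991e-02 -5.28179581e-02]
 [ 3.43359778e-02 -9.99408276e-01 -2.03418152e-03]
 [-5.28566712e-02  2.16580582e-04 -9.98602086e-01]]
```

```bash
python3 -m pendant '[0,0,0.003,0,0,0,0.003,0,0,0,0.003,0,0,0,0.003,0,0,0,0.003,0,0,0,0.003,0,0,0,0.003,0,0,0,0.003,0,0,0,0.003,0,0,0,0.003,0]'; python3 -c "
from h import *
s=get_state();print(s['moment'],R.from_quat(s['orientation']).as_matrix()[:,1])"
```

```text
t: 12.9
tcp_pos: [0.5314, -0.1737, 0.0491]
orientation: [1.0, 0.016, -0.022, 0.004]
contact_force: [-11.5, 3.2, 29.9]
finger_gap: 0.048
[0.99776413 2.77735097 0.01065685] [ 0.03306435 -0.999431    0.00666594]
```

```bash
python3 -m pendant '[0,0,0.003,0,0,0,0.003,0,0,0,0.003,0,0,0,0.003,0,0,0,0.003,0,0,0,0.003,0,0,0,0.003,0,0,0,0.003,0,0,0,0.003,0,0,0,0.003,0]'; python3 -c "
from h import *
s=get_state();print(s['moment'],R.from_quat(s['orientation']).as_matrix()[:,1])"
```

```text
t: 13.9
tcp_pos: [0.5315, -0.1737, 0.0491]
orientation: [1.0, 0.016, -0.018, 0.006]
contact_force: [-12.3, 3.2, 30.5]
finger_gap: 0.0481
[1.23200848 2.87097817 0.138054  ] [ 0.03176953 -0.9994188   0.01235944]
```

```bash
python3 -m pendant '[0,0,0.003,0,0,0,0.003,0,0,0,0.003,0,0,0,0.003,0,0,0,0.003,0,0,0,0.003,0]'; python3 - <<'E'
from h import *
s=get_state();print(s['moment'],R.from_quat(s['orientation']).as_matrix()[:,1])
c=snap("scene","s5")
a=cv2.resize(c["img"][150:230,205:285],None,fx=7,fy=7,interpolation=cv2.INTER_CUBIC)
cv2.imwrite("pics/c5.png",a)
E
```

```text
t: 14.5
tcp_pos: [0.5315, -0.1737, 0.0491]
orientation: [1.0, 0.016, -0.015, 0.008]
contact_force: [-12.5, 4.7, 30.3]
finger_gap: 0.0485
[1.25140529 2.92148934 0.14969224] [ 0.03164794 -0.99937642  0.01565812]
```

View pics/c5.png

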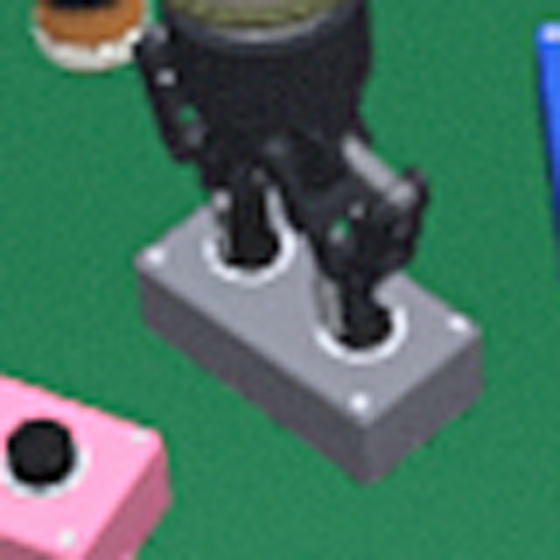

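Since 10.8 s the load has held at about 30 N. The moment shows it moving towards the left cap, but my estimate leaves the right with at least 6 N, above the 4 N it needs. The picture shows both caps down and the box unmoved. Releasing straight up.

```bash
python3 -m pendant '[0,0,-0.01,0,0,0,-0.02,0,0,0,-0.03,0,0,0,-0.04,0,0,0,-0.04,0,0,0,-0.03,0,-0.03,0,0,0,-0.03,0,0,0,0,0,0,0]'; python3 - <<'E'
from h import *
np.set_printoptions(precision=4,suppress=True)
s=get_state();print(s['tcp_pos'],s['contact_force'],np.abs(s['joint_vel']).max())
c=snap("scene","s6"); t=snap("top","t6"); c0=load("scene0")
for b in(c,c0):
    for u,v in((256,195),(240,184)):
        w=b["img"][v-9:v+10,u-9:u+10].max(2)<75; yy,xx=np.nonzero(w); print(w.sum(),pt(b,u-9+xx.mean(),v-9+yy.mean(),z=.06))
cv2.imwrite("pics/c6.png",np.vstack([c["img"][120:360,100:520],c0["img"][120:360,100:520]]))
E
```

```text
t: 15.45
tcp_pos: [0.4743, -0.1722, 0.2274]
orientation: [1.0, 0.016, -0.016, 0.008]
contact_force: [-0.6, -0.3, 0.2]
finger_gap: 0.048
[ 0.4743 -0.1722  0.2274] [-0.6399 -0.3128  0.1798] 0.04118366845166929
69 [ 0.5301 -0.1401  0.06  ]
63 [ 0.5319 -0.2018  0.06  ]
68 [ 0.5303 -0.14    0.06  ]
63 [ 0.5319 -0.2018  0.06  ]
```

View pics/c6.png

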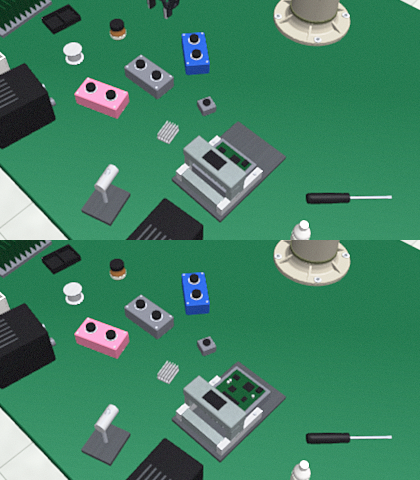

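The bench is unchanged apart from the nest being home, and both caps are back up at their starting pixels. Before handing in, I'll check from the saved depth images that both caps really were down.

```bash
python3 - <<'E'
from h import *
np.set_printoptions(precision=4,suppress=True)
# lowest dark row (cap's far-side edge towards the camera) per column, hold pictures against released one
for f in("scene0","s6","s4","s5"):
    c=load(f); g=c["img"].max(2).astype(float)
    out=[]
    for u0,v0 in((256,195),(240,184)):
        e=[]
        for u in range(u0-1,u0+4):
            col=g[v0:v0+12,u]; k=np.argmax(col>110); e.append(v0+k-1+(110-col[k-1])/(col[k]-col[k-1]))
        out.append(np.mean(e))
    print(f,"L,R lower cap edge row",np.round(out,2))
c=load("scene0")
def proj(c,p):
    q=att(c).T@(p-np.array(c["origin"])); return c["cy"]+c["fy"]*q[1]/q[2]
for p in((.528,-.144),(.529,-.205)): print("rows per 8 mm",proj(c,np.array([*p,.052]))-proj(c,np.array([*p,.06])))
E
```

```text
scene0 L,R lower cap edge row [199.15 187.89]
s6 L,R lower cap edge row [199.16 187.89]
s4 L,R lower cap edge row [199.16 187.89]
s5 L,R lower cap edge row [199.14 187.89]
rows per 8 mm 1.9638934726096124
rows per 8 mm 1.9733743703156676
```

The cap-edge check told me nothing, because the visible lower edge is the fixed ring. The force and height evidence stands: at z=0.049 the tips sat about 8 mm below first contact, and the roll of at most 0.016 rad means no more than 1 mm difference across the buttons. Handing in.

```bash
python3 -c "
from rig import close_job
print(close_job())"
```

```text
the job is handed in; nothing more can be done
None
```

I pushed the nest home and pressed both buttons of the grey start box together. I held them about 3.7 s at roughly 30 N, let go of both, and handed the job in at about 15.5 s. No verdict was reported.

**Nest:** It met the hard stop at 19 N with the fingers at x = 0.544, as predicted. The picture afterwards shows its face flush with the guide ends.

**After release:** The button caps are within 0.3 mm of where they were at the start. The bystanders in the view I compared look unmoved, and the arm stands clear with about zero force.

**Checks that were weaker or failed:**
- **Depth of the buttons:** I could not confirm from the images that both were fully down. The one edge I measured turned out to be the fixed ring, so this rests on force, height and tilt. Tilt allows at most about 1 mm difference between the two.
- **Load balance:** The load drifted towards the left button during the hold. I estimate the right one still had about 6 N, against the 4 N it needs.
- **Force peak:** The first press to the bottom briefly reached about 65 N at the fingers before I eased it off. That is below the 120 N wrist limit, and the box did not shift.

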